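# Find the heavy side of a weighted flywheel and hold it down

## Task

A wooden flywheel with a lead plug hidden somewhere inside sits on a balancing stand. Swing the clamp lever with the red grip right over until it rests open, then take the yellow crank handle and wind the wheel round over the top, feeling which side is the heavy one. Finish while still holding the crank handle in the fingers, with the wheel at rest and its heavy side straight down under the axle; leave the bowl, bottle, tool and ruler where they lie.

Things in the scene. Friction and masses are not known exactly. Their poses are not given: they have to be found in the camera images.
- stand: Stand screwed to the bench: wooden base 140 x 120 x 20 mm (middle at x = +50), aluminium bearing post (x = +33 to +55, 45 mm wide in y, top 135 mm high) and grey lever column (centre x = +72, 16 mm in x, 44 mm in y, top 218 mm high). Origin on the bench under the wheel's centre; z up; x along the level axle from the crank side to the column, roughly away from the robot.
- axle (a point): Fixed point on the axle at the wheel's centre, 115 mm above the bench; axes as the stand's. The bearing is stiff (friction 0.31 N m, drag 0.004 N m s/rad): the wheel stays wherever it is left, heavy side up or down. The plug pulls with 0.21 to 0.26 N m when level with the axle, so turning takes 0.05 N m where it helps most and 0.57 where it resists most.
- wheel: Solid brown wooden flywheel, 150 mm in diameter, 28 mm thick, overhung on the stand's post and turning without limit. Origin at its centre on the axle. x: the axle (as the stand's x); its -z axis points from the axle to the crank handle. The lead plug inside cannot be seen; it is on a different side each time, unrelated to the crank.
- crank_grip (a point): Middle of the yellow crank handle: a sleeve 22 mm in diameter and 46 mm long, level, parallel to the axle, spinning freely on its pin. 58 mm from the axle, 75 mm out from the wheel's centre plane on the -x (robot) side. Gripped from above with the fingers closing along the stand's y, it can be led right round the circle, tool pointing down. Its own weight: 0.02 kg. It never starts near the top.
- lever (a joint): Angle of the clamp lever, rad: 0 shut (lying level, its rubber shoe resting on top of the rim and braking it), pi/2 upright, 2.0 fully open, leaning on its stop away from the wheel. Turns about the stand's y at lever_hinge. Only its own weight (0.25 kg) and little friction: let go before upright it falls shut, past upright it falls open to the stop.
- lever_hinge (a point): Point on the lever's hinge axis, 72 mm from the stand's origin along its +x and 206 mm above the bench. The hinge axis is level, along the stand's y.
- lever_grip (a point): Centre of the lever's red grip, a crosswise barrel 24 mm in diameter and 28 mm long along the stand's y (pinch it by its flat ends), at the free end, 117 mm from the hinge axis; shut, it is 45 mm on the stand's -x side of its origin, 206 mm above the bench. The lever is a steel bar 14 mm wide, 12 mm thick; the shoe under it is 26 x 20 x 10 mm, 72 mm from the hinge.
- bowl: Bystander: pale wooden bowl, 116 mm across, 50 mm high, origin under its centre. Leave alone.
- oil: Bystander: amber oil bottle, 52 mm in diameter, 100 mm high, standing, origin under its centre. Leave alone.
- knife: Bystander: slim wooden-handled tool, 170 mm long, lying on the bench along its x axis, origin under its middle. Leave alone.
- ruler: Bystander: metal ruler, 150 x 25 x 5 mm, lying on the bench along its x axis, origin under its centre. Leave alone.

How it is judged:
By the outcome, as a careful person would: the job done as asked, in the order asked, and still so for the second after the job is handed in, while the arm keeps its last pose, push and grip.
It also fails if it takes over 72 s, if anything falls off the work surface, if the arm or the gripper's body presses on something with over 40 N, if the wrist force passes 120 N, or if a joint passes its speed limit or range.

## Robot

A 7-joint arm with a two-finger parallel gripper is mounted at the origin on the work surface. World frame = base frame: x ahead of the robot, y to its left, z up, the work surface at z = 0. Lengths are in m, angles in rad, forces in N, time in s.
With the tool pointing down it reaches from about 0.4 to 0.875 m from the base axis. Payload 19.3 kg.
Tool frame: the origin (TCP) lies between the finger pads, 19 mm behind the fingertips; this is the grasp point; z points along the fingers, y is the line along which they close (so a half turn about z gives the same grasp; the last joint's range is limited). The gripper opens to 85 mm and grips with 20 to 120 N. Pads are 22 mm wide; open, the fingers measure 114 mm over their backs; the gripper's body (76 mm by 85 mm) begins 54 mm behind the grasp point. The pads swing forward as they close: fully open they stand 13 mm farther back than shut.
Start: joints at [1.269, 0.521, -0.036, 1.599, 0.021, 1.021, -0.113], TCP at [0.144, -0.608, 0.25] pointing down, gripper open.
Joint ranges: [-2.91, 2.91], [-0.3, 2.13], [-1.5, 1.42], [0.17, 2.43], [-1.26, 4.41], [0.16, 1.93], [-2.52, 2.52]. Speed limits (rad/s): [1.89, 1.89, 2.39, 2.39, 3.01, 3.01, 3.01].

## Interface

Orientations are given as [roll, pitch, yaw] about the fixed x, y, z axes, in that order (R = Rz(yaw) Ry(pitch) Rx(roll)).
In Python, from workcell import monitor, grab_frame, camera_model, bot gives the robot as it stands.
- The arm moves only by the tool move_arm, never from a script. Its argument "moves" is a list of rows, each a list of 4 numbers: the shift along the world's x, y, z in mm, then the turn about the world's z in rad. A call has 1 to 12 rows; each row is the pose to reach, as a shift and turn from the pose commanded when the call began; what a row does not reach only later rows make up. A row lasts 1/8 s, in which the tool goes at most 62.5 mm and 10.7 degrees, less where a joint would pass 70% of its speed; a pose out of reach is approached as far as the arm can. A call with a gripper value outside its range is refused whole. "gripper" is the opening, from 0 (shut) to 1 (fully open), set as the call begins (left out, the last holds). The fingers move at their own pace and stop on an object; "newtons" is the grip in N (left out, the last holds). Time passes only in rows, so rows that repeat a pose let the fingers close. It gives the time, the measured TCP pose, the force, the opening and the grip force at its end, in the units of the state.
- monitor.observe(): the state, without advancing time (a new reading comes with each control period).
- grab_frame(name): name is "scene" or "top"; returns the picture (480x640x3 uint8, blue, green, red); there is no depth.
- camera_model(name): a dict with "vfov" (degrees; the focal length in pixels is half the picture's height over the tangent of half this angle, whatever the lens; pixels are square), "cx", "cy" (the principal point, pixels), "R" (3x3) and "t" (3): a world point X has camera coordinates R X + t. Camera axes: x right, y down, z forward; pixel columns grow to the right and rows downward; lengths in m; the calibration is good to about 2 mm. A picture is of the moment at which its call begins. camera_model takes no time and is no camera call.
- bot.job_done(): hands the job in; it is judged then, once.
The state is a dict: "clock": time; "qpos": joint angles; "qd": joint speeds; "joint_efforts": joint torques, N m; "position": TCP position; "tool_rot": TCP orientation; "force": force on the tool from outside, world axes, zero at the start; "moment": the same for the moment, N m; "grip_width": finger opening in m; "finger_force": force on a finger pad.
Only numpy, scipy, OpenCV 4.12 (cv2) and the standard library are available. Lean on these libraries where they do the work, as an engineer would, in place of code of your own. Each camera call takes 0.05 s, during which the arm holds its last target. There are 200 camera calls.

## Working session

There is one attempt and no reset: what is moved stays moved. The work goes in short steps, Python scripts to look and compute and a tool call to move; the robot and the scene stay as the last step left them, time stands still between calls to the robot, and variables do not carry over. Pictures are saved under pics/ and viewed, at most 10 in all, crops included, and the job is handed in when it is done.

Besides the shell and the picture viewer there is one more tool, called after "Call:" as name(argument=value, ...), one argument or row to a line, values as JSON. move_arm: Moves the arm, as the interface text tells. Its arguments: {"type":"object","properties":{"moves":{"type":"array","items":{"type":"array","items":{"type":"number"}}},"gripper":{"type":"number"},"newtons":{"type":"number"}},"required":["moves"]}

```bash
mkdir -p pics; ls; python3 - <<'E'
from workcell import monitor, grab_frame, camera_model, bot
import cv2
for n in("scene","top"):
    cv2.imwrite(f"pics/{n}0.png",grab_frame(n)); print(camera_model(n))
print(monitor.observe())
E
```

```text
pics
{'vfov': 47.6467570848573, 'cx': 323.2988227783625, 'cy': 250.67219914648715, 'R': array([[-0.61163459,  0.79113405, -0.00316863],
       [ 0.65166501,  0.50153043, -0.56903423],
       [-0.44859319, -0.3501059 , -0.82230773]]), 't': array([ 0.29368731, -0.26153571,  1.41681265])}
{'vfov': 53.51419939881227, 'cx': 318.0990689353605, 'cy': 240.4376103552567, 'R': array([[-2.43276059e-04, -9.99991144e-01,  4.20151189e-03],
       [-9.80933465e-01, -5.77901929e-04, -1.94343003e-01],
       [ 1.94343710e-01, -4.16868261e-03, -9.80924637e-01]]), 't': array([0.00933343, 0.49452788, 1.09894187])}
{'clock': 0.1, 'qpos': array([ 1.26879761,  0.52195869, -0.03633536,  1.59993351,  0.02123979,
        1.0211069 , -0.11280996]), 'qd': array([-0.0001503 ,  0.00087158, -0.00093297,  0.0006544 , -0.00020129,
       -0.00230609,  0.00081772]), 'joint_efforts': array([ 1.98349204e-03, -9.28484058e+01,  1.98363662e+00, -3.70526648e+01,
        1.81238976e-02,  5.40124864e-03,  1.11565757e-04]), 'position': array([ 0.1434795 , -0.60802305,  0.2494868 ]), 'tool_rot': array([-3.14057720e+00,  1.01089811e-04,  2.31805186e-01]), 'force': array([ 0.34300079,  0.61825231, -1.29143962]), 'moment': array([ 0.01111508, -0.0335021 , -0.04630777]), 'finger_force': 0.0, 'grip_width': 0.08528081160158638}
```

View pics/scene0.png

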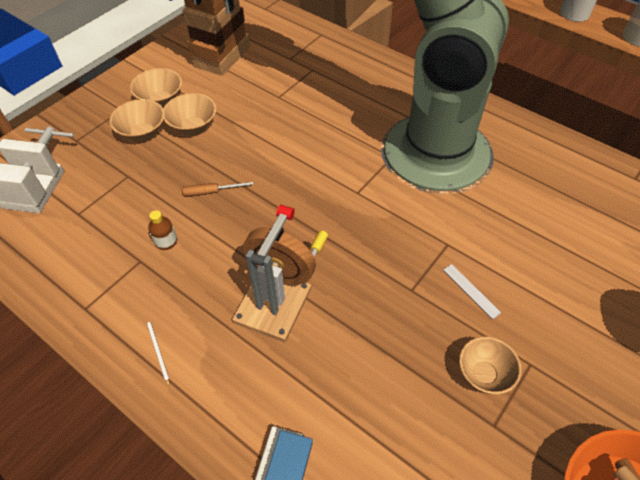

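View pics/top0.png

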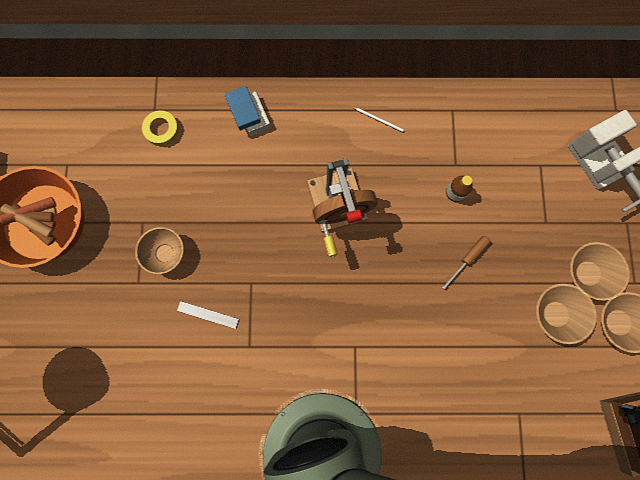

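The scene view shows the stand near (270,290), with the red grip at (285,212) and the yellow crank at (319,243). In the top view, the red grip is at (354,215) and the crank at (331,245). I'll zoom in.

```bash
python3 - <<'E'
import cv2,numpy as np
from workcell import camera_model
s=cv2.imread("pics/scene0.png");t=cv2.imread("pics/top0.png")
a=cv2.resize(s[195:345,225:335],None,fx=3.6,fy=3.6,interpolation=cv2.INTER_CUBIC)
b=cv2.resize(t[150:270,295:385],None,fx=4.5,fy=4.5,interpolation=cv2.INTER_CUBIC)
h=np.zeros((600,a.shape[1]+b.shape[1]-1,3),np.uint8);h[:540,:396]=a[:, :396];h[:540,396:396+b.shape[1]-1]=b[:,:-1]
cv2.imwrite("pics/z.png",h[:, :800])
for n,im,(x0,y0,x1,y1) in(("scene",s,(225,195,335,345)),("top",t,(295,150,385,270))):
    H=cv2.cvtColor(im,cv2.COLOR_BGR2HSV)
    for c,lo,hi in(("red",0,4),("yel",24,34)):
        m=((H[...,0]>=lo)&(H[...,0]<=hi)&(H[...,1]>190)&(H[...,2]>90)); m2=np.zeros_like(m);m2[y0:y1,x0:x1]=m[y0:y1,x0:x1]
        v,u=np.nonzero(m2); print(n,c,len(u),u.mean(),v.mean(),u.min(),u.max(),v.min(),v.max())
E
```

```text
scene red 153 285.47712418300654 211.19607843137254 277 293 205 219
scene yel 7 319.57142857142856 240.28571428571428 315 323 232 248
top red 141 353.5390070921986 215.26241134751774 346 361 209 221<stdin>:12: RuntimeWarning: Mean of empty slice.
  ret = ret.dtype.type(ret / rcount)
Traceback (most recent call last):
ValueError: zero-size array to reduction operation minimum which has no identity
```

View pics/z.png

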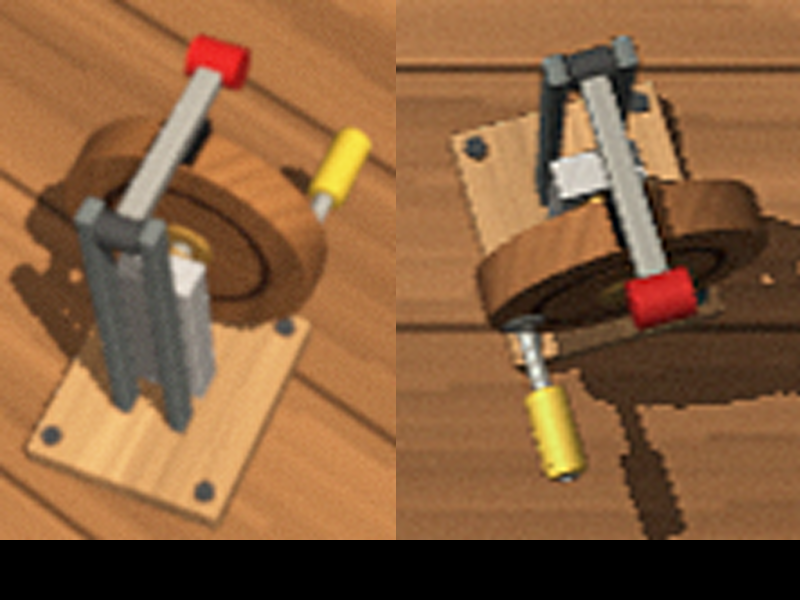

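```bash
cat > h.py <<'E'
import numpy as np
from workcell import monitor, grab_frame, camera_model, bot
from scipy.optimize import least_squares
def proj(n,X):
    c=camera_model(n);p=c["R"]@np.asarray(X)+c["t"];f=240/np.tan(np.radians(c["vfov"])/2)
    return np.array([c["cx"],c["cy"]])+f*p[:2]/p[2]
def S2W(p,P):
    x,y,a=p[:3];c,s=np.cos(a),np.sin(a)
    return np.array([x+c*P[0]-s*P[1],y+s*P[0]+c*P[1],P[2]])
E
python3 - <<'E'
from h import *
obs=[("scene",(.12,.06,.02),(284.7,340)),("scene",(.12,-.06,.02),(232.8,321.4)),("scene",(-.02,.06,.02),(310.6,284.4)),
("top",(.12,.06,.02),(307.4,180)),("top",(.12,-.06,.02),(352.6,168.9)),
("scene",(-.045,0,.206),(285.4,212)),("top",(-.045,0,.206),(353.7,215.5)),("scene",None,(319.7,241.7)),("top",None,(330.3,246))]
def res(p,):
    return np.concatenate([proj(n,S2W(p,P if P else (-.075,.058*np.sin(p[3]),.115-.058*np.cos(p[3]))))-uv for n,P,uv in obs])
for g in(.5,1.5,2.5):
    r=least_squares(res,[.6,0,.2,g],x_scale=[.1,.1,.1,1]);print(r.cost,r.x,r.fun.round(1))
p=r.x
for P in[(0,0,.115),(-.045,0,.206),(.072,0,.206),(-.075,.058*np.sin(p[3]),.115-.058*np.cos(p[3]))]:print(S2W(p,P))
E
```

```text
11.895761369213332 [ 0.55980716 -0.05031214  0.27902717  1.29689562] [ 0.1 -1.3 -1.4 -2.4  0.8 -1.3 -1.6 -0.9 -1.5 -2.1 -0.1  0.1 -0.9  0.
 -0.8 -0.1 -0.5 -0.4]
11.89576136901123 [ 0.55980716 -0.05031214  0.27902716  1.29689385] [ 0.1 -1.3 -1.4 -2.4  0.8 -1.3 -1.6 -0.9 -1.5 -2.1 -0.1  0.1 -0.9  0.
 -0.8 -0.1 -0.5 -0.4]
11.895761369039475 [ 0.55980716 -0.05031214  0.27902716  1.29689496] [ 0.1 -1.3 -1.4 -2.4  0.8 -1.3 -1.6 -0.9 -1.5 -2.1 -0.1  0.1 -0.9  0.
 -0.8 -0.1 -0.5 -0.4]
[ 0.55980716 -0.05031214  0.115     ]
[ 0.51654759 -0.06270607  0.206     ]
[ 0.62902248 -0.03048186  0.206     ]
[ 0.47232896 -0.01729035  0.09931161]
```

Call:
move_arm(
  moves=[
    [25,35,20,0.047],
    [60,88,40,0.047],
    [95,139,60,0.047],
    [130,190,60,0.047],
    [165,241,60,0.047],
    [200,292,60,0.047],
    [235,343,60,0.047],
    [270,394,60,0.047],
    [305,445,60,0.047],
    [340,496,60,0.047],
    [373,545,60,0.047],
    [373,545,60,0.047],
  ],
  gripper=1,
)

```text
clock: 1.6
position: [0.518, -0.0589, 0.3095]
tool_rot: [-3.14, -0.0, 0.285]
force: [-0.7, -1.4, -0.6]
grip_width: 0.0854
finger_force: 0.0
```

```bash
python3 - <<'E'
from h import *
import cv2
s=grab_frame("scene");t=grab_frame("top")
a=cv2.resize(s[120:300,225:355],None,fx=3,fy=3);b=cv2.resize(t[140:280,290:390],None,fx=4,fy=4)
h=np.zeros((560,790,3),np.uint8);h[:540,:390]=a;h[:560,390:790]=b
cv2.imwrite("pics/z2.png",h);o=monitor.observe();print(o["position"],o["tool_rot"],o["force"],o["moment"],o["clock"])
E
```

```text
[ 0.51641262 -0.06300901  0.30954502] [-3.14130009e+00  9.21121183e-04  2.79820606e-01] [ 0.33246742 -0.24697102 -0.79335124] [-0.058473   -0.023516   -0.04052424] 1.7
```

View pics/z2.png

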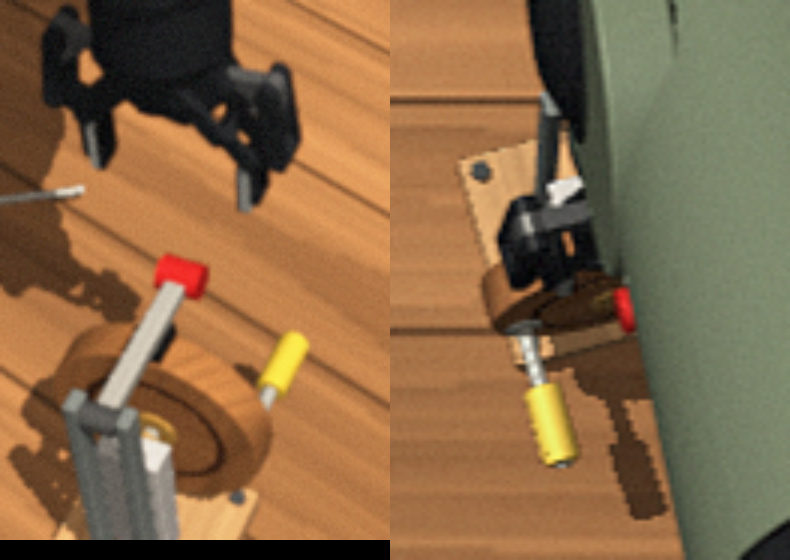

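The gripper is centred over the red grip and lined up in yaw. Next I descend and pinch it.

Call:
move_arm(
  moves=[
    [0,0,-40,0],
    [0,0,-75,0],
    [0,0,-102,0],
    [0,0,-102,0],
  ],
)

```text
clock: 2.2
position: [0.5152, -0.0644, 0.2068]
tool_rot: [-3.141, 0.003, 0.277]
force: [0.3, -0.5, 0.4]
grip_width: 0.0857
finger_force: 0.0
```

Call:
move_arm(
  moves=[
    [0,0,0,0],
    [0,0,0,0],
    [0,0,0,0],
    [0,0,0,0],
    [0,0,0,0],
    [0,0,0,0],
  ],
  gripper=0,
  newtons=30,
)

```text
clock: 2.95
position: [0.517, -0.0643, 0.2088]
tool_rot: [3.14, -0.001, 0.278]
force: [0.5, -6.8, 7.5]
grip_width: 0.0277
finger_force: 34.4
```

```bash
python3 - <<'E'
from h import *
import json
o=monitor.observe();print(o["position"],o["tool_rot"],o["force"],o["moment"],o["clock"],o["grip_width"])
c,s=np.cos(.279),np.sin(.279)
for th in np.arange(1,13)*2.0/12:
    x=117*(1-np.cos(th));print([round(x*c),round(x*s),round(117*np.sin(th)),0],end=',')
E
```

```text
[ 0.51700504 -0.06428559  0.20879802] [ 3.13993635e+00 -1.02911439e-03  2.78068842e-01] [ 0.475862   -6.82734965  7.48201188] [-1.22607275  0.1413055   0.14904883] 2.95 0.027718444023199403
[2, 0, 19, 0],[6, 2, 38, 0],[14, 4, 56, 0],[24, 7, 72, 0],[37, 11, 87, 0],[52, 15, 98, 0],[68, 20, 108, 0],[86, 25, 114, 0],[105, 30, 117, 0],[123, 35, 116, 0],[142, 41, 113, 0],[159, 46, 106, 0],
```

Call:
move_arm(
  moves=[
    [2,-1,19,0],
    [6,0,38,0],
    [14,2,56,0],
    [24,6,72,0],
    [37,10,87,0],
    [52,14,98,0],
    [52,14,98,0],
  ],
)

```text
clock: 3.82
position: [0.5689, -0.0496, 0.3067]
tool_rot: [3.141, -0.0, 0.279]
force: [-5.2, -4.3, 8.9]
grip_width: 0.0274
finger_force: 32.5
```

Call:
move_arm(
  moves=[
    [16,4,9,0],
    [34,9,15,0],
    [53,14,18,0],
    [71,19,17,0],
    [90,25,14,0],
    [107,30,7,0],
    [107,30,7,0],
  ],
)

```text
clock: 4.7
position: [0.6766, -0.0189, 0.313]
tool_rot: [3.141, -0.002, 0.279]
force: [1.5, -0.8, 5.7]
grip_width: 0.0275
finger_force: 34.1
```

Call:
move_arm(
  moves=[
    [0,0,0,0],
    [0,0,0,0],
    [0,0,0,0],
    [0,0,0,0],
    [0,0,30,0],
    [0,0,80,0],
    [0,0,80,0],
  ],
  gripper=1,
)

```text
clock: 5.58
position: [0.6765, -0.019, 0.3969]
tool_rot: [3.14, -0.006, 0.279]
force: [-0.5, 1.2, -0.6]
grip_width: 0.0855
finger_force: 0.0
```

Call:
move_arm(
  moves=[
    [-60,12,0,0],
    [-120,10,0,0],
    [-165,5,0,0],
    [-204,2,0,0],
    [-204,2,0,0],
    [-204,2,0,0],
  ],
)

```text
clock: 6.32
position: [0.4719, -0.0173, 0.393]
tool_rot: [3.141, -0.0, 0.279]
force: [-0.0, 0.0, 0.3]
grip_width: 0.0851
finger_force: 0.0
```

```bash
python3 - <<'E'
from h import *
import cv2
s=grab_frame("scene");t=grab_frame("top")
a=cv2.resize(s[120:320,225:355],None,fx=3,fy=3);b=cv2.resize(t[140:280,290:390],None,fx=4,fy=4)
h=np.zeros((600,790,3),np.uint8);h[:,:390]=a;h[:560,390:790]=b
cv2.imwrite("pics/z3.png",h);o=monitor.observe();print(o["position"],o["tool_rot"],o["force"],o["moment"],o["clock"])
p=(.5598,-.0503,.279);print(proj("scene",S2W(p,(.1207,0,.312))),S2W(p,(-.075,.058*np.sin(1.297),.115-.058*np.cos(1.297))))
E
```

```text
[ 0.47213838 -0.01716678  0.39263382] [-3.14112334e+00  2.79787205e-04  2.78946920e-01] [ 0.80205021 -0.14649199  0.00834146] [ 0.04049355 -0.00168627 -0.01193539] 6.425
[238.80412046 246.12884884] [ 0.47232224 -0.01727425  0.09931748]
```

View pics/z3.png

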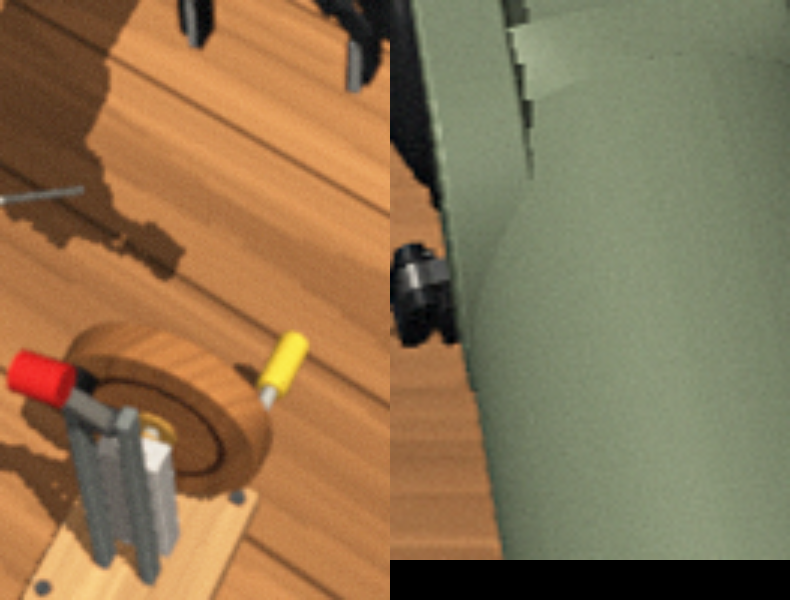

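The lever rests open at scene pixel (239,246), which matches the prediction for 2.0 rad. The gripper is now above the crank, so I descend and grip it.

Call:
move_arm(
  moves=[
    [0,0,-60,0],
    [0,0,-120,0],
    [0,0,-180,0],
    [0,0,-230,0],
    [0,0,-265,0],
    [0,0,-285,0],
    [0,0,-293,0],
    [0,0,-293,0],
  ],
)

```text
clock: 7.42
position: [0.4717, -0.0171, 0.0997]
tool_rot: [-3.141, 0.001, 0.279]
force: [0.5, 0.0, 0.6]
grip_width: 0.0853
finger_force: 0.0
```

Call:
move_arm(
  moves=[
    [0,0,0,0],
    [0,0,0,0],
    [0,0,0,0],
    [0,0,0,0],
    [0,0,0,0],
    [0,0,0,0],
    [0,0,0,0],
  ],
  gripper=0,
  newtons=50,
)

```text
clock: 8.3
position: [0.4719, -0.0183, 0.1004]
tool_rot: [3.14, -0.001, 0.278]
force: [1.0, -8.3, 6.4]
grip_width: 0.021
finger_force: 48.5
```

```bash
python3 - <<'E'
from h import *
import cv2
s=grab_frame("scene")
cv2.imwrite("pics/z4.png",cv2.resize(s[150:320,225:365],None,fx=3.5,fy=3.5));o=monitor.observe();print(o["position"],o["tool_rot"],o["force"],o["moment"],o["clock"],o["grip_width"])
E
```

```text
[ 0.47190681 -0.01829776  0.10042806] [ 3.14030928e+00 -4.99891944e-04  2.77827772e-01] [ 0.55934118 -7.31512651  8.20547769] [-1.44910722 -0.19126504  0.02381215] 8.35 0.020512577502188573
```

View pics/z4.png

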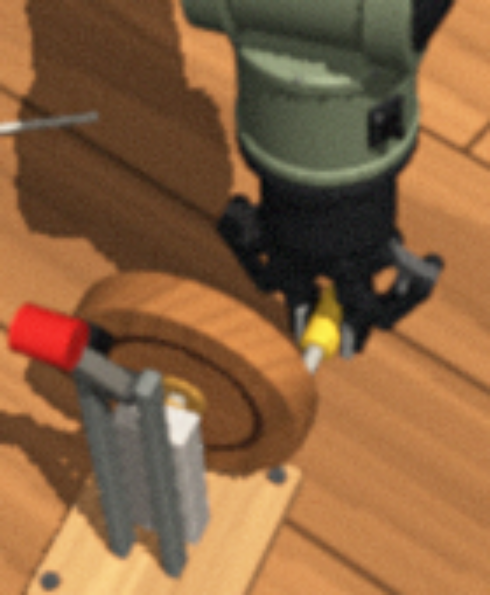

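The crank handle is gripped between the pads, at crop pixel (325,330). Next I generate the rows for the circle.

```bash
cat > rows.py <<'E'
import numpy as np
def rows(a,b,n,r=58):
    ph=np.linspace(a,b,n+1)[1:]
    return [[round(-.2754*d,1),round(.9613*d,1),round(e,1),0] for d,e in zip(r*(np.sin(ph)-np.sin(a)),-r*(np.cos(ph)-np.cos(a)))]
E
python3 - <<'E'
from rows import *
s=np.pi/6
for k in range(12): print(k,str(rows(1.297+k*s,1.297+(k+1)*s,4)).replace(' ',''))
E
```

```text
0 [[np.float64(-0.4),np.float64(1.5),np.float64(7.4),0],[np.float64(-0.6),np.float64(2.1),np.float64(15.0),0],[np.float64(-0.5),np.float64(1.7),np.float64(22.6),0],[np.float64(-0.1),np.float64(0.3),np.float64(30.0),0]]
1 [[np.float64(0.6),np.float64(-2.3),np.float64(7.2),0],[np.float64(1.5),np.float64(-5.4),np.float64(14.1),0],[np.float64(2.7),np.float64(-9.4),np.float64(20.4),0],[np.float64(4.0),np.float64(-14.1),np.float64(26.2),0]]
2 [[np.float64(1.6),np.float64(-5.4),np.float64(5.1),0],[np.float64(3.3),np.float64(-11.4),np.float64(9.4),0],[np.float64(5.1),np.float64(-17.9),np.float64(12.8),0],[np.float64(7.1),np.float64(-24.8),np.float64(15.3),0]]
3 [[np.float64(2.0),np.float64(-7.1),np.float64(1.6),0],[np.float64(4.1),np.float64(-14.4),np.float64(2.2),0],[np.float64(6.2),np.float64(-21.7),np.float64(1.8),0],[np.float64(8.3),np.float64(-28.9),np.float64(0.4),0]]
4 [[np.float64(2.0),np.float64(-6.9),np.float64(-2.4),0],[np.float64(3.9),np.float64(-13.5),np.float64(-5.6),0],[np.float64(5.6),np.float64(-19.6),np.float64(-9.8),0],[np.float64(7.2),np.float64(-25.2),np.float64(-14.7),0
[... 865 characters left out ...]
loat64(24.8),np.float64(-15.3),0]]
9 [[np.float64(-2.0),np.float64(7.1),np.float64(-1.6),0],[np.float64(-4.1),np.float64(14.4),np.float64(-2.2),0],[np.float64(-6.2),np.float64(21.7),np.float64(-1.8),0],[np.float64(-8.3),np.float64(28.9),np.float64(-0.4),0]]
10 [[np.float64(-2.0),np.float64(6.9),np.float64(2.4),0],[np.float64(-3.9),np.float64(13.5),np.float64(5.6),0],[np.float64(-5.6),np.float64(19.6),np.float64(9.8),0],[np.float64(-7.2),np.float64(25.2),np.float64(14.7),0]]
11 [[np.float64(-1.4),np.float64(4.9),np.float64(5.6),0],[np.float64(-2.6),np.float64(9.0),np.float64(11.9),0],[np.float64(-3.5),np.float64(12.3),np.float64(18.7),0],[np.float64(-4.2),np.float64(14.7),np.float64(25.8),0]]
```

Call:
move_arm(
  moves=[
    [-0.4,1.5,7.4,0],
    [-0.6,2.1,15.0,0],
    [-0.5,1.7,22.6,0],
    [-0.1,0.3,30.0,0],
  ],
)

```text
clock: 8.85
position: [0.4719, -0.0184, 0.1304]
tool_rot: [3.14, -0.001, 0.278]
force: [5.7, -12.3, -7.3]
grip_width: 0.0203
finger_force: 49.0
```

Call:
move_arm(
  moves=[
    [0.6,-2.3,7.2,0],
    [1.5,-5.4,14.1,0],
    [2.7,-9.4,20.4,0],
    [4.0,-14.1,26.2,0],
  ],
)

```text
clock: 9.35
position: [0.4759, -0.0325, 0.1562]
tool_rot: [3.14, -0.001, 0.278]
force: [9.5, -10.0, -17.8]
grip_width: 0.0207
finger_force: 49.4
```

Call:
move_arm(
  moves=[
    [1.6,-5.4,5.1,0],
    [3.3,-11.4,9.4,0],
    [5.1,-17.9,12.8,0],
    [7.1,-24.8,15.3,0],
  ],
)

```text
clock: 9.85
position: [0.4826, -0.0561, 0.1709]
tool_rot: [-3.141, 0.0, 0.279]
force: [7.2, 1.8, -20.4]
grip_width: 0.0203
finger_force: 49.8
```

Call:
move_arm(
  moves=[
    [2.0,-7.1,1.6,0],
    [4.1,-14.4,2.2,0],
    [6.2,-21.7,1.8,0],
    [8.3,-28.9,0.4,0],
  ],
)

```text
clock: 10.35
position: [0.4905, -0.0839, 0.1716]
tool_rot: [-3.14, 0.001, 0.28]
force: [-1.7, 7.5, -1.5]
grip_width: 0.0205
finger_force: 51.8
```

Call:
move_arm(
  moves=[
    [2.0,-6.9,-2.4,0],
    [3.9,-13.5,-5.6,0],
    [5.6,-19.6,-9.8,0],
    [7.2,-25.2,-14.7,0],
  ],
)

```text
clock: 10.85
position: [0.498, -0.11, 0.1575]
tool_rot: [3.141, -0.0, 0.279]
force: [-4.1, 1.9, 9.4]
grip_width: 0.0207
finger_force: 52.8
```

Call:
move_arm(
  moves=[
    [1.4,-4.9,-5.6,0],
    [2.6,-9.0,-11.9,0],
    [3.5,-12.3,-18.7,0],
    [4.2,-14.7,-25.8,0],
  ],
)

```text
clock: 11.35
position: [0.5025, -0.1257, 0.1319]
tool_rot: [3.14, -0.001, 0.278]
force: [-2.5, -4.0, 11.1]
grip_width: 0.0204
finger_force: 53.1
```

Call:
move_arm(
  moves=[
    [0.4,-1.5,-7.4,0],
    [0.6,-2.1,-15.0,0],
    [0.5,-1.7,-22.6,0],
    [0.1,-0.3,-30.0,0],
  ],
)

```text
clock: 11.85
position: [0.5028, -0.1268, 0.1018]
tool_rot: [3.139, -0.001, 0.277]
force: [0.4, -10.3, 6.5]
grip_width: 0.0204
finger_force: 52.7
```

Call:
move_arm(
  moves=[
    [-0.6,2.3,-7.2,0],
    [-1.5,5.4,-14.1,0],
    [-2.7,9.4,-20.4,0],
    [-4.0,14.1,-26.2,0],
  ],
)

```text
clock: 12.35
position: [0.4988, -0.113, 0.0753]
tool_rot: [3.139, -0.001, 0.277]
force: [3.5, -12.7, -2.9]
grip_width: 0.0205
finger_force: 51.8
```

Call:
move_arm(
  moves=[
    [-1.6,5.4,-5.1,0],
    [-3.3,11.4,-9.4,0],
    [-5.1,17.9,-12.8,0],
    [-7.1,24.8,-15.3,0],
  ],
)

```text
clock: 12.85
position: [0.4914, -0.0873, 0.0595]
tool_rot: [3.14, -0.0, 0.277]
force: [5.9, -8.1, -15.9]
grip_width: 0.0204
finger_force: 50.7
```

Call:
move_arm(
  moves=[
    [-2.0,7.1,-1.6,0],
    [-4.1,14.4,-2.2,0],
    [-6.2,21.7,-1.8,0],
    [-8.3,28.9,-0.4,0],
  ],
)

```text
clock: 13.35
position: [0.4828, -0.0567, 0.0594]
tool_rot: [-3.141, 0.0, 0.279]
force: [2.4, -0.7, -7.0]
grip_width: 0.0211
finger_force: 51.2
```

Call:
move_arm(
  moves=[
    [-2.0,6.9,2.4,0],
    [-3.9,13.5,5.6,0],
    [-5.6,19.6,9.8,0],
    [-7.2,25.2,14.7,0],
  ],
)

```text
clock: 13.85
position: [0.4758, -0.0319, 0.0748]
tool_rot: [3.141, -0.0, 0.278]
force: [1.2, -6.3, 2.0]
grip_width: 0.0203
finger_force: 52.3
```

Call:
move_arm(
  moves=[
    [-1.4,4.9,5.6,0],
    [-2.6,9.0,11.9,0],
    [-3.5,12.3,18.7,0],
    [-4.2,14.7,25.8,0],
  ],
)

```text
clock: 14.35
position: [0.4719, -0.0181, 0.1007]
tool_rot: [3.14, -0.001, 0.278]
force: [3.4, -12.2, 1.2]
grip_width: 0.0201
finger_force: 52.3
```

```bash
cat > fit.py <<'E'
import numpy as np
from scipy.optimize import least_squares
D=np.array([l.split() for l in open("d.txt")],float)  # sgn x y z fx fy fz
sg,P,F=D[:,0],D[:,1:4],D[:,4:]
c,s=np.cos(.279),np.sin(.279)
ys=(-s*(P[:,0]-.5598)+c*(P[:,1]+.0503)); z=P[:,2]; fy=-s*F[:,0]+c*F[:,1]; fz=F[:,2]
g=least_squares(lambda q:np.hypot(ys-q[0],z-q[1])-.058,[0,.115]).x
print("centre",g,"r",np.hypot(ys-g[0],z-g[1]).round(4))
ph=np.arctan2(ys-g[0],-(z-g[1]))
T=-(fy*np.cos(ph)+fz*np.sin(ph))*.058
R=fy*np.sin(ph)-fz*np.cos(ph)
for a,b,r in zip(ph,T,R):print(round(np.degrees(a)),round(b,3),round(r,1))
# torque = sg*fr + A sin(ph) + B cos(ph) (+ constant sensor bias in fy,fz is within A,B)
A=np.c_[sg,np.sin(ph),np.cos(ph)]
x,res,*_=np.linalg.lstsq(A,T,rcond=None);print(x,"rms",np.std(T-A@x),"amp",np.hypot(*x[1:]))
# plug at angle ph+d: resisting torque = M sin(ph+d)= M(cos d sin ph + sin d cos ph)
d=np.arctan2(x[2],x[1]);print("heavy offset deg",np.degrees(d),"target crank phi deg",-np.degrees(d))
E
cat > d.txt <<'E'
1 .4719 -.0184 .1304 5.7 -12.3 -7.3
1 .4759 -.0325 .1562 9.5 -10 -17.8
1 .4826 -.0561 .1709 7.2 1.8 -20.4
1 .4905 -.0839 .1716 -1.7 7.5 -1.5
1 .4980 -.1100 .1575 -4.1 1.9 9.4
1 .5025 -.1257 .1319 -2.5 -4 11.1
1 .5028 -.1268 .1018 .4 -10.3 6.5
1 .4988 -.1130 .0753 3.5 -12.7 -2.9
1 .4914 -.0873 .0595 5.9 -8.1 -15.9
1 .4828 -.0567 .0594 2.4 -.7 -7
1 .4758 -.0319 .0748 1.2 -6.3 2
1 .4719 -.0181 .1007 3.4 -12.2 1.2
E
python3 fit.py
```

```text
centre [-0.0010542   0.11511381] r [0.058  0.0582 0.0582 0.0578 0.0578 0.0581 0.0583 0.0582 0.0578 0.058
 0.0581 0.058 ]
105 0.204 -14.8
135 0.231 -21.2
163 0.326 -19.6
-168 0.417 -3.1
-137 0.496 4.9
-107 0.563 6.2
-77 0.5 8.3
-47 0.4 11.6
-16 0.275 17.9
16 0.187 6.4
46 0.173 -6.0
76 0.115 -12.6
[ 0.32473178 -0.18445067 -0.07337809] rms 0.02321562349495175 amp 0.19851043502117785
heavy offset deg -158.30636877028476 target crank phi deg 158.30636877028476
```

```bash
python3 - <<'E'
from rows import *
s=np.radians(24)
f=lambda r:str([[float(v) for v in q] for q in r]).replace(' ','')
for k in range(15): print(k,f(rows(1.297-k*s,1.297-(k+1)*s,3)))
E
```

```text
0 [[0.8,-2.6,-7.6,0.0],[1.8,-6.2,-14.8,0.0],[3.1,-10.8,-21.4,0.0]]
1 [[1.5,-5.4,-5.9,0.0],[3.3,-11.5,-10.9,0.0],[5.2,-18.2,-15.0,0.0]]
2 [[2.1,-7.2,-3.1,0.0],[4.2,-14.7,-5.1,0.0],[6.4,-22.5,-6.0,0.0]]
3 [[2.2,-7.8,0.2,0.0],[4.4,-15.4,1.6,0.0],[6.5,-22.9,4.1,0.0]]
4 [[2.0,-7.0,3.5,0.0],[3.9,-13.5,8.0,0.0],[5.5,-19.3,13.4,0.0]]
5 [[1.4,-5.0,6.2,0.0],[2.6,-9.2,13.0,0.0],[3.6,-12.4,20.4,0.0]]
6 [[0.6,-2.2,7.8,0.0],[0.9,-3.3,15.8,0.0],[1.0,-3.4,23.9,0.0]]
7 [[-0.3,1.0,8.0,0.0],[-0.9,3.1,15.8,0.0],[-1.8,6.3,23.2,0.0]]
8 [[-1.2,4.1,6.9,0.0],[-2.6,9.1,13.1,0.0],[-4.2,14.8,18.6,0.0]]
9 [[-1.8,6.4,4.6,0.0],[-3.8,13.4,8.1,0.0],[-6.0,20.8,10.7,0.0]]
10 [[-2.2,7.7,1.4,0.0],[-4.4,15.4,1.8,0.0],[-6.6,23.2,1.0,0.0]]
11 [[-2.2,7.6,-1.9,0.0],[-4.2,14.8,-4.9,0.0],[-6.2,21.5,-8.9,0.0]]
12 [[-1.8,6.2,-4.9,0.0],[-3.3,11.6,-10.7,0.0],[-4.6,16.2,-17.3,0.0]]
13 [[-1.1,3.7,-7.1,0.0],[-1.8,6.4,-14.7,0.0],[-2.3,8.0,-22.6,0.0]]
14 [[-0.2,0.6,-8.1,0.0],[-0.0,0.1,-16.1,0.0],[0.4,-1.5,-24.1,0.0]]
```

Call:
move_arm(
  moves=[
    [0.2,-0.8,-1.2,0],
    [0.5,-1.7,-2.5,0],
    [0.5,-1.7,-2.5,0],
  ],
)

```text
clock: 14.72
position: [0.4722, -0.0191, 0.0981]
tool_rot: [3.141, -0.0, 0.278]
force: [-1.9, -3.0, 8.4]
grip_width: 0.0202
finger_force: 52.9
```

Call:
move_arm(
  moves=[
    [0.8,-2.6,-7.6,0],
    [1.8,-6.2,-14.8,0],
    [3.1,-10.8,-21.4,0],
  ],
)

```text
clock: 15.1
position: [0.4753, -0.03, 0.0767]
tool_rot: [3.141, -0.0, 0.279]
force: [-1.5, -3.3, 14.5]
grip_width: 0.0206
finger_force: 53.4
```

Call:
move_arm(
  moves=[
    [1.5,-5.4,-5.9,0],
    [3.3,-11.5,-10.9,0],
    [5.2,-18.2,-15.0,0],
  ],
)

```text
clock: 15.48
position: [0.4805, -0.0481, 0.0618]
tool_rot: [3.141, -0.0, 0.279]
force: [-4.7, -1.4, 18.9]
grip_width: 0.0205
finger_force: 53.8
```

Call:
move_arm(
  moves=[
    [2.1,-7.2,-3.1,0],
    [4.2,-14.7,-5.1,0],
    [6.4,-22.5,-6.0,0],
  ],
)

```text
clock: 15.85
position: [0.4867, -0.07, 0.0559]
tool_rot: [-3.141, -0.0, 0.279]
force: [-6.8, 3.8, 19.3]
grip_width: 0.0202
finger_force: 54.0
```

Call:
move_arm(
  moves=[
    [2.2,-7.8,0.2,0],
    [4.4,-15.4,1.6,0],
    [6.5,-22.9,4.1,0],
  ],
)

```text
clock: 16.23
position: [0.493, -0.0922, 0.0598]
tool_rot: [-3.14, 0.0, 0.28]
force: [-5.4, 8.1, 8.1]
grip_width: 0.0203
finger_force: 53.0
```

Call:
move_arm(
  moves=[
    [2.0,-7.0,3.5,0],
    [3.9,-13.5,8.0,0],
    [5.5,-19.3,13.4,0],
  ],
)

```text
clock: 16.6
position: [0.4985, -0.1117, 0.0729]
tool_rot: [-3.14, 0.0, 0.28]
force: [-1.5, 5.5, -0.4]
grip_width: 0.0205
finger_force: 52.0
```

Call:
move_arm(
  moves=[
    [1.4,-5.0,6.2,0],
    [2.6,-9.2,13.0,0],
    [3.6,-12.4,20.4,0],
  ],
)

```text
clock: 16.98
position: [0.5022, -0.1249, 0.0934]
tool_rot: [-3.141, 0.0, 0.279]
force: [-2.6, 5.2, -1.3]
grip_width: 0.0207
finger_force: 52.0
```

Call:
move_arm(
  moves=[
    [0.6,-2.2,7.8,0],
    [0.9,-3.3,15.8,0],
    [1.0,-3.4,23.9,0],
  ],
)

```text
clock: 17.35
position: [0.5033, -0.1286, 0.1174]
tool_rot: [3.142, 0.0, 0.279]
force: [-0.2, 3.3, -2.3]
grip_width: 0.0203
finger_force: 51.8
```

Call:
move_arm(
  moves=[
    [-0.3,1.0,8.0,0],
    [-0.9,3.1,15.8,0],
    [-1.8,6.3,23.2,0],
  ],
)

```text
clock: 17.73
position: [0.5016, -0.1226, 0.1407]
tool_rot: [3.141, -0.0, 0.278]
force: [-0.1, -3.1, -0.7]
grip_width: 0.0199
finger_force: 51.9
```

Call:
move_arm(
  moves=[
    [-1.2,4.1,6.9,0],
    [-2.6,9.1,13.1,0],
    [-4.2,14.8,18.6,0],
  ],
)

```text
clock: 18.1
position: [0.4974, -0.1079, 0.1594]
tool_rot: [3.14, -0.0, 0.278]
force: [-1.2, -6.1, 1.8]
grip_width: 0.0208
finger_force: 52.3
```

Call:
move_arm(
  moves=[
    [-1.8,6.4,4.6,0],
    [-3.8,13.4,8.1,0],
    [-6.0,20.8,10.7,0],
  ],
)

```text
clock: 18.48
position: [0.4915, -0.0871, 0.1703]
tool_rot: [3.14, -0.001, 0.278]
force: [-2.0, -6.3, 9.2]
grip_width: 0.0204
finger_force: 52.8
```

Call:
move_arm(
  moves=[
    [-2.2,7.7,1.4,0],
    [-4.4,15.4,1.8,0],
    [-6.6,23.2,1.0,0],
  ],
)

```text
clock: 18.85
position: [0.4848, -0.0635, 0.1714]
tool_rot: [3.14, -0.001, 0.278]
force: [-4.4, -4.2, 12.8]
grip_width: 0.0199
finger_force: 53.2
```

Call:
move_arm(
  moves=[
    [-2.2,7.6,-1.9,0],
    [-4.2,14.8,-4.9,0],
    [-6.2,21.5,-8.9,0],
  ],
)

```text
clock: 19.23
position: [0.4785, -0.0414, 0.1622]
tool_rot: [3.141, -0.0, 0.279]
force: [-3.8, -2.4, 12.0]
grip_width: 0.0202
finger_force: 53.0
```

Call:
move_arm(
  moves=[
    [-1.8,6.2,-4.9,0],
    [-3.3,11.6,-10.7,0],
    [-4.6,16.2,-17.3,0],
  ],
)

```text
clock: 19.6
position: [0.4739, -0.0252, 0.1447]
tool_rot: [3.141, -0.0, 0.279]
force: [-3.1, -2.2, 8.3]
grip_width: 0.0207
finger_force: 52.8
```

Call:
move_arm(
  moves=[
    [-1.1,3.7,-7.1,0],
    [-1.8,6.4,-14.7,0],
    [-2.3,8.0,-22.6,0],
  ],
)

```text
clock: 19.98
position: [0.4717, -0.0174, 0.122]
tool_rot: [3.141, -0.0, 0.279]
force: [-2.5, -3.3, 7.8]
grip_width: 0.0204
finger_force: 52.9
```

Call:
move_arm(
  moves=[
    [-0.2,0.6,-8.1,0],
    [0,0.1,-16.1,0],
    [0.4,-1.5,-24.1,0],
  ],
)

```text
clock: 20.35
position: [0.4722, -0.0191, 0.0979]
tool_rot: [3.141, -0.0, 0.279]
force: [-2.5, -4.0, 10.3]
grip_width: 0.0202
finger_force: 53.1
```

```bash
cp d.txt f.txt; cat > r.txt <<'E'
-1 .4753 -.0300 .0767 -1.5 -3.3 14.5
-1 .4805 -.0481 .0618 -4.7 -1.4 18.9
-1 .4867 -.0700 .0559 -6.8 3.8 19.3
-1 .4930 -.0922 .0598 -5.4 8.1 8.1
-1 .4985 -.1117 .0729 -1.5 5.5 -.4
-1 .5022 -.1249 .0934 -2.6 5.2 -1.3
-1 .5033 -.1286 .1174 -.2 3.3 -2.3
-1 .5016 -.1226 .1407 -.1 -3.1 -.7
-1 .4974 -.1079 .1594 -1.2 -6.1 1.8
-1 .4915 -.0871 .1703 -2 -6.3 9.2
-1 .4848 -.0635 .1714 -4.4 -4.2 12.8
-1 .4785 -.0414 .1622 -3.8 -2.4 12
-1 .4739 -.0252 .1447 -3.1 -2.2 8.3
-1 .4717 -.0174 .1220 -2.5 -3.3 7.8
-1 .4722 -.0191 .0979 -2.5 -4 10.3
E
cp r.txt d.txt; python3 fit.py; cat f.txt r.txt>d.txt; python3 fit.py | grep -v '^-\?[0-9]'
```

```text
centre [-0.00163161  0.11414653] r [0.0581 0.0583 0.0583 0.058  0.0578 0.0581 0.0582 0.0582 0.0582 0.0581
 0.0581 0.0581 0.0581 0.0581 0.0581]
50 -0.54 -11.5
26 -0.479 -17.0
3 -0.374 -19.0
-20 -0.34 -10.8
-44 -0.252 -3.7
-69 -0.189 -4.9
-93 -0.123 -3.4
-117 -0.114 2.3
-141 -0.184 4.9
-165 -0.171 10.3
170 -0.284 12.2
146 -0.451 9.2
122 -0.448 3.3
98 -0.468 -1.4
74 -0.522 -5.9
[ 0.32859132 -0.18998096 -0.06718352] rms 0.0281208134156908 amp 0.20151027251401474
heavy offset deg -160.5247293016114 target crank phi deg 160.5247293016114
centre [-0.00137274  0.11457586] r [0.0584 0.0588 0.0589 0.0582 0.058  0.058  0.0579 0.0576 0.0572 0.0576
 0.058  0.0582 0.0582 0.0585 0.0587 0.0585 0.0583 0.0585 0.0584 0.0583
 0.058  0.0578 0.0576 0.0576 0.0577 0.0577 0.0579]
[ 0.32519402 -0.18731684 -0.06919449] rms 0.02564135001559161 amp 0.19968844716456258
heavy offset deg -159.72586561297948 target crank phi deg 159.72586561297948
```

```bash
python3 - <<'E'
from rows import *
print([[float(v) for v in q] for q in rows(1.297,1.297+1.51,10)])
E
```

```text
[[-0.5, 1.7, 8.6, 0.0], [-0.6, 2.1, 17.3, 0.0], [-0.3, 1.2, 26.0, 0.0], [0.3, -0.9, 34.5, 0.0], [1.2, -4.3, 42.5, 0.0], [2.5, -8.7, 50.0, 0.0], [4.1, -14.2, 56.6, 0.0], [5.9, -20.5, 62.3, 0.0], [7.9, -27.7, 67.0, 0.0], [10.1, -35.4, 70.5, 0.0]]
```

Call:
move_arm(
  moves=[
    [-0.5,1.7,8.6,0],
    [-0.6,2.1,17.3,0],
    [-0.3,1.2,26.0,0],
    [0.3,-0.9,34.5,0],
    [1.2,-4.3,42.5,0],
    [2.5,-8.7,50.0,0],
    [4.1,-14.2,56.6,0],
    [5.9,-20.5,62.3,0],
    [7.9,-27.7,67.0,0],
    [10.1,-35.4,70.5,0],
    [10.1,-35.4,70.5,0],
    [10.1,-35.4,70.5,0],
  ],
)

```text
clock: 21.85
position: [0.4823, -0.0548, 0.169]
tool_rot: [3.141, -0.0, 0.278]
force: [-5.4, 0.9, 13.9]
grip_width: 0.0204
finger_force: 53.4
```

```bash
python3 - <<'E'
from h import *
import cv2
s=grab_frame("scene")
cv2.imwrite("pics/z5.png",cv2.resize(s[100:320,150:365],None,fx=2.5,fy=2.5));o=monitor.observe();print(o["position"],o["tool_rot"],o["force"],o["clock"],o["grip_width"])
P=o["position"];ys=-np.sin(.279)*(P[0]-.5598)+np.cos(.279)*(P[1]+.0503)
for g in((-.00105,.1151),(-.0016,.1141)):print(np.degrees(np.arctan2(ys-g[0],-(P[2]-g[1]))))
E
```

```text
[ 0.48230885 -0.05479247  0.16897391] [ 3.14121282e+00 -5.69295294e-04  2.78542099e-01] [-4.97126241  1.7128828  14.28825226] 21.9 0.02049259547939955
161.45609141884302
161.25496617417102
```

View pics/z5.png

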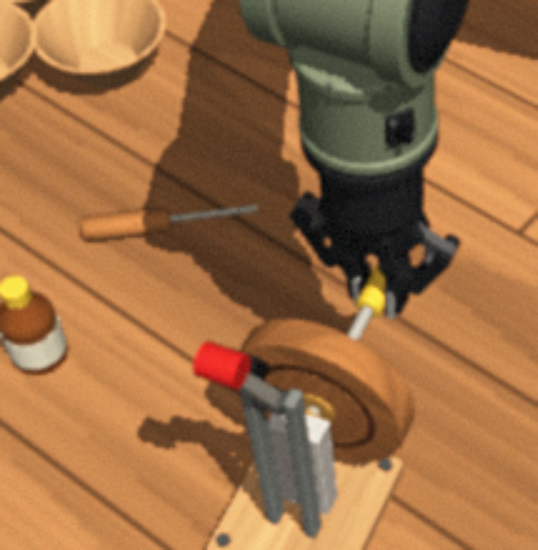

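The crank sits near the top at crop pixel (372,290), still held in the fingers. The lever is open at (222,365), and the tool and bottle haven't moved. The crank angle is 161°, against a target of about 160.5°, so I'm handing it in.

```bash
python3 -c "
from workcell import bot
print(bot.job_done())"
```

```text
the job is handed in; nothing more can be done
None
```

I handed the job in with the lever resting open, the crank still gripped and the wheel at rest; by force measurements from one turn each way, its heavy side points straight down to within about 3° (no verdict came back).

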